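# Open the kit case and pack two ring clamps

### The job

Open the lid of the plywood kit case right back until it rests on its stop, without shoving the case, slamming the lid or forcing the hinge. Then lay two of the four ring clamps flat in the case's empty compartment, setting them down rather than dropping them; leave the other two clamps and everything else on the bench where they are, and the lid open.

Things in the scene. Friction and masses are not known exactly. Their poses are not given: they have to be found in the camera images.
- case: Plywood kit case, loose on rubber feet, about 3.6 kg in all: 170 mm deep (its x), 260 wide (y), 62 high under its lid, walls 6, floor's top 10 above the bench. A 6 mm divider 40 mm high parts a narrow compartment full of sticks (+y side) from an empty one (-y side). Origin: centre of the underside, at bench level; x points from the front, where the lid overhangs, to the hinge side, z up.
- case_lid (a joint): Lid angle, rad: 0 shut, 1.57 upright. Stiff hinge (friction about 0.22 N m) along the case's y on top of the rear wall: the lid falls shut if let go below about 1 rad and stays where left when steeper. Its fixed stop is past upright, between 1.7 and 2.1 rad; the lid does not fall onto it, it must be pushed until the stop is felt.
- lid_lip (a point): Middle of the lower front edge of the lid: a plain plywood board 260 mm wide, 10 mm thick, 0.4 kg, no knob or catch, that overhangs the front wall by 15 mm. 185 mm from the hinge; when shut 62 mm above the bench. Starting the lid takes about 3 N upward here. Moves with the lid; x points to the hinge, z out of the lid's upper face.
- lid_hinge (a point): Middle of the hinge line, 85 mm behind the case's origin and 62 mm above the bench; axes turn with the lid.
- case_well (a point): Middle of the floor of the empty compartment, which is 158 mm (case x) by 144 mm (case y) inside, 52 mm deep to the rim (40 mm to the divider's top); axes as the case's.
- clamp0: Ring clamp (one of four alike): two light hardwood jaws held by a steel band round the middle, a thin wedge in one end, 125 mm long (its x), 24 mm high; 28 mm wide over the middle 60 mm, 22 mm wide and 20 mm high towards both ends. About 70 g. Origin: centre of the underside; x along its length, z up.
- clamp0_mid (a point): Centre of clamp0, 12 mm above its underside.
- clamp1: Ring clamp (one of four alike): two light hardwood jaws held by a steel band round the middle, a thin wedge in one end, 125 mm long (its x), 24 mm high; 28 mm wide over the middle 60 mm, 22 mm wide and 20 mm high towards both ends. About 70 g. Origin: centre of the underside; x along its length, z up.
- clamp1_mid (a point): Centre of clamp1, 12 mm above its underside.
- clamp2: Ring clamp (one of four alike): two light hardwood jaws held by a steel band round the middle, a thin wedge in one end, 125 mm long (its x), 24 mm high; 28 mm wide over the middle 60 mm, 22 mm wide and 20 mm high towards both ends. About 70 g. Origin: centre of the underside; x along its length, z up.
- clamp2_mid (a point): Centre of clamp2, 12 mm above its underside.
- clamp3: Ring clamp (one of four alike): two light hardwood jaws held by a steel band round the middle, a thin wedge in one end, 125 mm long (its x), 24 mm high; 28 mm wide over the middle 60 mm, 22 mm wide and 20 mm high towards both ends. About 70 g. Origin: centre of the underside; x along its length, z up.
- clamp3_mid (a point): Centre of clamp3, 12 mm above its underside.
- bench_pin: Bench pin, bystander: flat notched wooden wedge 117 x 48 x 16 mm, with a slot between two prongs at one end (towards +x). Origin: on its underside.
- wax_block: Block of carving wax, bystander: 95 x 38 x 22 mm. Origin: on its underside.
- flat_file: Flat file with a wooden handle, bystander: 200 mm long, 22 mm high. Origin: on its underside.
- chasing_hammer: Chasing hammer lying on the bench, bystander: about 220 mm long, head about 75 mm wide, 26 mm high. Origin: on its underside.
Not all that is in view belongs to the job. What is shaped like the clamp1 but orange is not meant.

How it is judged (in metres and radians):
On the way, in this order (a step that is already met when the one before it is completed fails the run):
1. the lid is open and rests on its stop (value of joint case_lid above 1.84 rad and velocity of joint case_lid between -0.1 and 0.1 rad/s), for 0.3 s.
2. two ring clamps lie in the empty compartment, the other two where they were (((distance between each of clamp0_mid, clamp1_mid and case_well below 0.075 m and z of each of clamp0_mid, clamp1_mid in the frame of case_well below 0.02 m and distance of each of clamp2, clamp3 from where it was at the start of the episode below 0.03 m) or (distance between each of clamp0_mid, clamp2_mid and case_well below 0.075 m and z of each of clamp0_mid, clamp2_mid in the frame of case_well below 0.02 m and distance of each of clamp1, clamp3 from where it was at the start of the episode below 0.03 m) or (distance between each of clamp0_mid, clamp3_mid and case_well below 0.075 m and z of each of clamp0_mid, clamp3_mid in the frame of case_well below 0.02 m and distance of each of clamp1, clamp2 from where it was at the start of the episode below 0.03 m) or (distance between each of clamp1_mid, clamp2_mid and case_well below 0.075 m and z of each of clamp1_mid, clamp2_mid in the frame of case_well below 0.02 m and distance of each of clamp0, clamp3 from where it was at the start of the episode below 0.03 m) or (distance between each of clamp1_mid, clamp3_mid and case_well below 0.075 m and z of each of clamp1_mid, clamp3_mid in the frame of case_well below 0.02 m and distance of each of clamp0, clamp2 from where it was at the start of the episode below 0.03 m) or (distance between each of clamp2_mid, clamp3_mid and case_well below 0.075 m and z of each of clamp2_mid, clamp3_mid in the frame of case_well below 0.02 m and distance of each of clamp0, clamp1 from where it was at the start of the episode below 0.03 m)) and linear speed of each of clamp0, clamp1, clamp2, clamp3 below 0.02 m/s), for 0.2 s.
At the end, for the whole second after the job is handed in: Lid at rest on its stop (at least 1.84 rad); exactly two clamps lying flat and still in the empty well (centre within 75 mm of its middle and under 20 mm above its floor); the other two clamps and every bystander within 30 mm, the case within 40 mm, of where they started, the case flat (all of step 1 and all of step 2 and distance of case from where it was at the start of the episode below 0.04 m and angle between case's own z axis and vertical below 0.05 rad and distance of each of bench_pin, wax_block, flat_file, chasing_hammer from where it was at the start of the episode below 0.03 m); the robot touches nothing.
It fails at once if the lid is slammed open or dropped shut (faster than 2.5 rad/s) (velocity of joint case_lid above 2.5 rad/s or velocity of joint case_lid below -2.5 rad/s).
It fails at once if the lid is forced (more than 30 N between robot and lid) (contact force between any of the fingers, the arm and case_lid above 30 N).
It fails at once if the case is shoved more than 40 mm or tipped more than 0.15 rad (distance of case from where it was at the start of the episode above 0.04 m or angle between case's own z axis and vertical above 0.15 rad).
It fails at once if a bystander is moved more than 30 mm (distance of any of bench_pin, wax_block, flat_file, chasing_hammer from where it was at the start of the episode above 0.03 m).
It fails at once if a clamp is dropped into the case (falling free at more than 0.7 m/s, about 25 mm of fall) ((distance between clamp0_mid and case_well below 0.12 m and contact force between the fingers and clamp0 below 0.05 N and linear speed of clamp0 above 0.7 m/s) or (distance between clamp1_mid and case_well below 0.12 m and contact force between the fingers and clamp1 below 0.05 N and linear speed of clamp1 above 0.7 m/s) or (distance between clamp2_mid and case_well below 0.12 m and contact force between the fingers and clamp2 below 0.05 N and linear speed of clamp2 above 0.7 m/s) or (distance between clamp3_mid and case_well below 0.12 m and contact force between the fingers and clamp3 below 0.05 N and linear speed of clamp3 above 0.7 m/s)).
It also fails if it takes over 72 s, if anything falls off the work surface, if the arm or the gripper's body presses on something with over 40 N, if the wrist force passes 120 N, or if a joint passes its speed limit or range.

### The arm

A 6-joint arm with a two-finger parallel gripper is mounted at the origin on the work surface. World frame = base frame: x ahead of the robot, y to its left, z up, the work surface at z = 0. Lengths are in mm, angles in rad, forces in N, time in s.
With the tool pointing down it reaches from about 400 to 925 mm from the base axis. Payload 12.5 kg.
Tool frame: the origin (TCP) lies midway between the tips of the shut fingers; the grasp point (between the pads) lies 19 mm behind it; z points along the fingers, y is the line along which they close (so a half turn about z gives the same grasp; the last joint's range is limited). The gripper opens to 95 mm and grips with 3 to 60 N. Pads are 20 mm wide; open, the fingers measure 119 mm over their backs; the gripper's body (75 mm by 180 mm) begins 59 mm behind the grasp point.
Start: joints at [-1.224, 0.491, 1.559, -0, 1.092, -0.106], TCP at [273.453, -562.024, 214.661] pointing down, gripper open.
Joint ranges: [-3.1, 3.1], [-0.84, 2.19], [0.05, 2.79], [-1.13, 4.28], [0.06, 2.93], [-2.69, 2.69]. Speed limits (rad/s): [2.22, 2.22, 2.79, 3.14, 3.14, 3.14].

### API

Orientations are given as [roll, pitch, yaw] about the fixed x, y, z axes, in that order (R = Rz(yaw) Ry(pitch) Rx(roll)).
In Python, from cell import state, read_camera, camera_info, env gives the robot as it stands.
- The arm moves only by the tool move_arm, never from a script. Its argument "commands" is a list of rows, each a list of 3 entries, a list of its own where there are three numbers: the shift along the world's x, y, z in cm, then the turn, a rotation vector about the world's x, y, z in degrees, then the opening, from 0 (shut) to 1 (fully open). A call has 1 to 10 rows; each row shifts and turns the commanded pose from where the row before left it; what a row does not reach is not made up. A row lasts 1/10 s, in which the tool goes at most 50 mm and 8.59 degrees, less where a joint would pass 70% of its speed; a pose out of reach is approached as far as the arm can. A call with a gripper value outside its range is refused whole. The fingers move at their own pace and stop on an object; the grip force is fixed at half the most. Time passes only in rows, so rows that do not move let the fingers close. It gives the time, the measured TCP pose, the force, the opening and the grip force at its end, in the units of the state.
- state(): the state, without advancing time (a new reading comes with each control period).
- read_camera(name): name is "side" or "top" or "wrist"; returns the picture (400x640x3 uint8, blue, green, red); there is no depth.
- camera_info(name): a dict with "K" (3x3 intrinsics, pixels), "k1" (the pictures are not rectified: a ray, as slopes to the right and down, at radius r is drawn at 1 + k1 r^2 times it, then the intrinsics apply), "cam_to_world" (4x4, takes a point from camera to world coordinates). Camera axes: x right, y down, z forward; pixel columns grow to the right and rows downward; lengths in mm; the calibration is good to about 2 mm. A picture is of the moment at which its call begins: read the wrist's pose just before it. camera_info takes no time and is no camera call; for the wrist camera it gives the pose at the moment of the call.
- env.job_done(): hands the job in; it is judged then, once.
The state is a dict: "t": time; "joints": joint angles; "qvel": joint speeds; "tau": joint torques, N m; "eef_pos": TCP position; "tcp_rot": TCP orientation; "ft_force": force on the tool from outside, world axes, zero at the start; "moment": the same for the moment, N m; "opening": opening from 0.0 (shut) to 1.0 (fully open); "grip_force": force on a finger pad.
Only numpy, scipy, OpenCV 4.12 (cv2) and the standard library are available. Lean on these libraries where they do the work, as an engineer would, in place of code of your own. Each camera call takes 0.05 s, during which the arm holds its last target. There are 200 camera calls.

## Working session

There is one attempt and no reset: what is moved stays moved. The work goes in short steps, Python scripts to look and compute and a tool call to move; the robot and the scene stay as the last step left them, time stands still between calls to the robot, and variables do not carry over. Pictures are saved under pics/ and viewed, at most 10 in all, crops included, and the job is handed in when it is done.

Besides the shell and the picture viewer there is one more tool, called after "Call:" as name([rows], argument=value, ...), one row to a line, values as JSON. move_arm: Moves the arm, as the interface text tells. Its arguments: {"type":"object","properties":{"commands":{"type":"array"}},"required":["commands"]}

```bash
ls; mkdir -p pics
cat > h.py <<'E'
import numpy as np, cv2
from cell import state, read_camera, camera_info, env
def shot(n,f):
    i=camera_info(n); p=read_camera(n); cv2.imwrite('pics/'+f,p); np.savez('pics/'+f+'.npz',**{k:np.array(v) for k,v in i.items()}); return p,i
def load(f): return dict(np.load('pics/'+f+'.npz'))
def ray(i,u,v):
    K=np.array(i['K']); k=float(i['k1']); d=np.array([(u-K[0,2])/K[0,0],(v-K[1,2])/K[1,1]]); x=d.copy()
    for _ in range(20): x=d/(1+k*(x@x))
    T=np.array(i['cam_to_world']); return T[:3,3],T[:3,:3]@np.array([*x,1])
def at(i,u,v,z):
    o,d=ray(i,u,v); return (o+d*(z-o[2])/d[2])
def proj(i,P):
    T=np.array(i['cam_to_world']);K=np.array(i['K']); c=T[:3,:3].T@(np.array(P)-T[:3,3]); x=c[:2]/c[2]; x=x*(1+float(i['k1'])*(x@x)); return K[0,0]*x[0]+K[0,2],K[1,1]*x[1]+K[1,2]
E
python3 - <<'E'
from h import *
for n in('top','side'):
    p,i=shot(n,n+'0.png'); print(n,i)
E
```

```text
pics
top {'K': array([[456.80133876,   0.        , 320.96208682],
       [  0.        , 456.80133876, 196.37730839],
       [  0.        ,   0.        ,   1.        ]]), 'k1': -0.04213136765188247, 'cam_to_world': array([[ 1.30364815e-02, -9.97934098e-01,  6.29093473e-02,
         3.92015297e+02],
       [-9.99847810e-01, -1.37392367e-02, -1.07512689e-02,
         3.44398448e+00],
       [ 1.15933842e-02, -6.27596144e-02, -9.97961334e-01,
         1.46943924e+03],
       [ 0.00000000e+00,  0.00000000e+00,  0.00000000e+00,
         1.00000000e+00]])}
side {'K': array([[409.8222378 ,   0.        , 317.22490322],
       [  0.        , 409.8222378 , 199.29104596],
       [  0.        ,   0.        ,   1.        ]]), 'k1': -0.034909183209937314, 'cam_to_world': array([[ 6.83627557e-01, -4.94326123e-01,  5.36931138e-01,
        -2.35696596e+02],
       [-7.29634058e-01, -4.45814683e-01,  5.18539689e-01,
        -7.02452917e+02],
       [-1.69559292e-02, -7.46251267e-01, -6.65448378e-01,
         9.75836712e+02],
       [ 0.00000000e+00,  0.00000000e+00,  0.00000000e+00,
         1.00000000e+00]])}
```

View pics/top0.png

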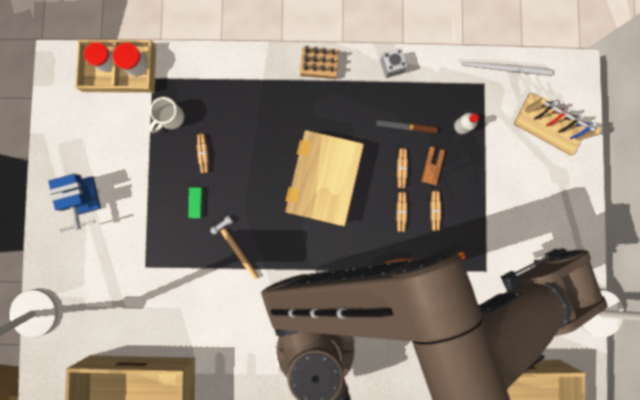

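View pics/side0.png

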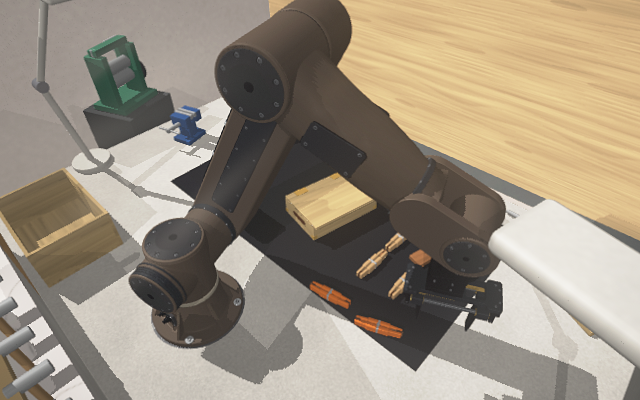

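Run:
```python
import cv2
p=cv2.imread('pics/top0.png')[110:280,180:480]
cv2.imwrite('pics/top0c.png',cv2.resize(p,(798,452),interpolation=cv2.INTER_CUBIC))
```

```text
(no output)
```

View pics/top0c.png

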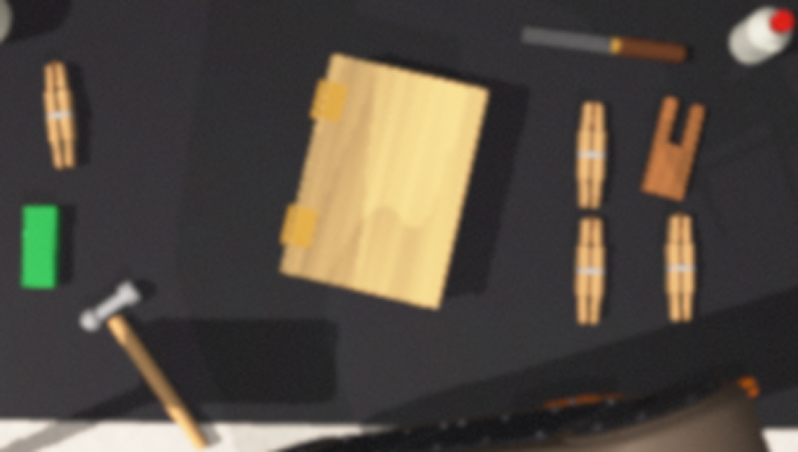

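The crop shows the tan clamps with steel bands at crop (590,155), (589,270), (680,267) and (60,115). The orange lookalikes peep out under the arm near (580,402) and (748,385) and are not meant. The lid corners are (333,54), (488,90), (440,308) and (281,272), with the hinge side on the left (+y).

Run:
```python
from h import *
np.set_printoptions(precision=1,suppress=True)
i=load('top0.png')
f=lambda c,z:at(i,180+(c[0]+.5)/2.66-.5,110+(c[1]+.5)/2.66-.5,z)
L=[f(c,72) for c in((333,54),(488,90),(440,308),(281,272))]
print(np.array(L)); 
for a in range(4): print(np.linalg.norm(L[a]-L[(a+1)%4]))
for a,b in((1,0),(2,3)):
    d=L[b]-L[a]; print('hinge dir yaw',np.arctan2(d[1],d[0]))
d=L[0]-L[3]; print('far dir',np.arctan2(d[1],d[0]))
for n,e1,m,e2 in(('A',(594,103),(590,155),(590,207)),('B',(591,218),(589,270),(588,323)),('C',(680,215),(680,267),(680,320)),('D',(54,63),(60,115),(67,167)),('pin',(672,97),(672,150),(660,195)),('wax',(40,206),(40,247),(38,287)),('file',(523,35),(600,43),(685,53)),('ham',(110,305),(150,370),(205,445))):
    p=[f(x,20) for x in(e1,m,e2)]; d=p[0]-p[2]; print(n,p[0][:2],p[1][:2],p[2][:2],np.arctan2(d[1],d[0]),np.linalg.norm(d))
print(state())
```

```text
[[ 685.3   40.9   72. ]
 [ 645.8 -140.    72. ]
 [ 392.   -86.5   72. ]
 [ 430.9   96.7   72. ]]
185.13527418385655
259.2965922992435
187.32617575951542
260.43368490917504
hinge dir yaw 1.3554804261952074
hinge dir yaw 1.3615908870591802
far dir -0.21607934864617362
A [ 641.4 -273.8] [ 578.1 -268.9] [ 515.3 -269. ] -0.03746820296213657 126.21663578142349
B [ 502.1 -270.3] [ 439.6 -268. ] [ 376.3 -267. ] -0.026235794795320518 125.78142158999331
C [ 507.2 -377.9] [ 444.6 -377.7] [ 381.2 -377.6] -0.0021137955193476538 126.0153454882891
D [680.6 378.7] [617.5 369.5] [554.7 359.1] 0.15472170673816218 127.47833461067093
pin [ 650.4 -368.7] [ 585.8 -368.4] [ 531.  -353.7] -0.12507843817799807 120.30279995518714
wax [507.3 390.1] [458.2 388.6] [410.5 389.6] 0.005380992977917008 96.86567008746654
file [ 723.2 -187.4] [ 715.  -281.1] [ 704.6 -384.9] 1.4770357468760815 198.35446413944834
ham [390.3 303. ] [314.  253.6] [226.5 186.5] 0.6183566619594496 200.98659132553303
{'t': 0.1, 'joints': array([-1.2,  0.5,  1.6,  0. ,  1.1, -0.1]), 'qvel': array([ 0., -0., -0.,  0., -0., -0.]), 'tau': array([  0. , -61.4, -25.9,   0.1,   0. ,  -0. ]), 'eef_pos': array([ 273.4, -561.8,  214.1]), 'tcp_rot': array([-3.1, -0. ,  0.5]), 'ft_force': array([-0.3,  0.7, -0.2]), 'moment': array([ 0.,  0., -0.]), 'grip_force': 0.0, 'opening': 0.9980510246733119}
```

The case's hinge direction is yaw ≈1.357, the lip middle about (519,−113) and the well about (591,−25). I'll close the fingers and go in front of the lip.

Call:
move_arm([
  [[2.3, 3.7, -0.6], [0, 0, 5.2], 0],
  [[2.3, 3.7, -0.6], [0, 0, 5.2], 0],
  [[2.3, 3.7, -0.6], [0, 0, 5.2], 0],
  [[2.3, 3.7, -0.6], [0, 0, 5.2], 0],
  [[2.3, 3.7, -0.6], [0, 0, 5.2], 0],
  [[2.3, 3.7, -0.6], [0, 0, 5.2], 0],
  [[2.3, 3.7, -0.6], [0, 0, 5.2], 0],
  [[2.3, 3.7, -0.6], [0, 0, 5.2], 0],
  [[2.3, 3.7, -0.6], [0, 0, 5.2], 0],
  [[2.3, 3.7, -0.6], [0, 0, 5.2], 0],
])

```text
t: 1.1
eef_pos: [504.1, -190.4, 154.3]
tcp_rot: [-3.141, -0.0, 1.364]
ft_force: [-0.7, -0.9, -0.6]
opening: 0.218
grip_force: 0.0
```

Call:
move_arm([
  [[0, 0, 0], [7.33, -1.59, 0], 0],
  [[0, 0, 0], [7.33, -1.59, 0], 0],
  [[0, 0, 0], [7.33, -1.59, 0], 0],
  [[0, 0, 0], [7.33, -1.59, 0], 0],
  [[0, 0, 0], [7.33, -1.59, 0], 0],
  [[0, 0, 0], [7.33, -1.59, 0], 0],
  [[0, 0, 0], [0, 0, 0], 0],
  [[0, 0, 0], [0, 0, 0], 0],
])

```text
t: 1.9
eef_pos: [503.2, -192.4, 154.0]
tcp_rot: [3.14, -0.783, 1.359]
ft_force: [-1.0, -0.0, 0.2]
opening: 0.006
grip_force: 0.0
```

Run:
```python
from h import *
from scipy.spatial.transform import Rotation as R
np.set_printoptions(precision=3,suppress=True)
s=state();print(s['joints'],s['eef_pos'],s['opening'],s['ft_force'],s['t']);M=R.from_euler('xyz',s['tcp_rot']).as_matrix();print(M)
p,i=shot('side','side1.png');print(proj(i,s['eef_pos']))
cv2.imwrite('pics/side1c.png',cv2.resize(p[120:330,220:520],None,fx=2.6,fy=2.6,interpolation=cv2.INTER_CUBIC))
```

```text
[-0.798  0.622  1.756  0.652  1.325 -0.936] [ 503.208 -192.36   153.972] 0.005786337399439305 [-1.01  -0.003  0.207] 1.9
[[ 0.149  0.978  0.149]
 [ 0.693 -0.211  0.689]
 [ 0.705  0.001 -0.709]]
(np.float64(367.0256148779598), np.float64(206.2923732100506))
```

View pics/side1c.png

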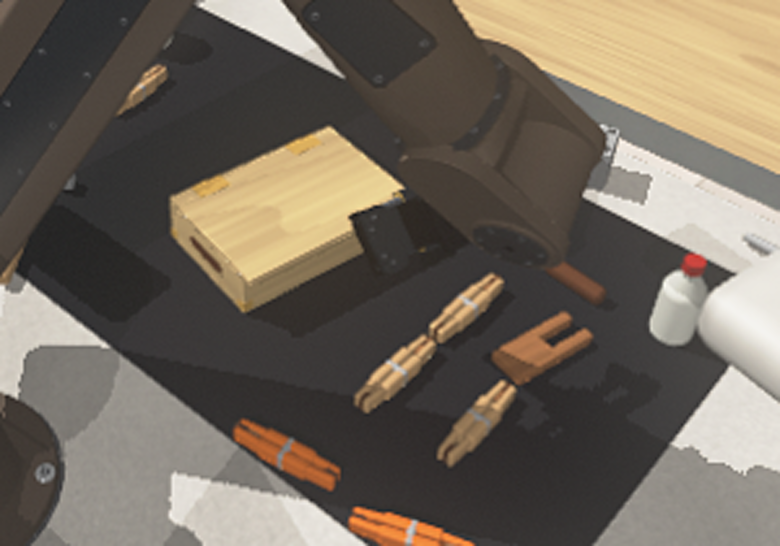

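The side view shows the gripper, tilted as planned, hiding its tip in front of the lid's front edge, which runs from about (243,275) to (405,190). The tan clamps are at (467,308), (395,372) and (477,422), and the orange decoys at (285,455) and (412,530). I'll check the lip with the wrist camera.

Run:
```python
from h import *
p,i=shot('wrist','w1.png')
q=p.copy()
h=np.array([.212,.977]);y=np.array([-.977,.212])
for z,c in((62,(0,0,255)),(72,(0,255,0))):
    a=[proj(i,[*(np.array([518.9,-113.3])+y*s),z]) for s in(-130,130)]; print(a)
    cv2.line(q,*[tuple(int(round(v)) for v in e) for e in a],c,1)
s=state();print(proj(i,s['eef_pos']))
cv2.imwrite('pics/w1a.png',q)
```

```text
[(np.float64(456.42315107556556), np.float64(206.8636618470863)), (np.float64(183.50134914561508), np.float64(206.3089174214713))]
[(np.float64(460.3581261288091), np.float64(201.93793432837828)), (np.float64(179.4921740114065), np.float64(201.36553489404545))]
(np.float64(321.60184637401414), np.float64(256.00188567037105))
```

View pics/w1a.png

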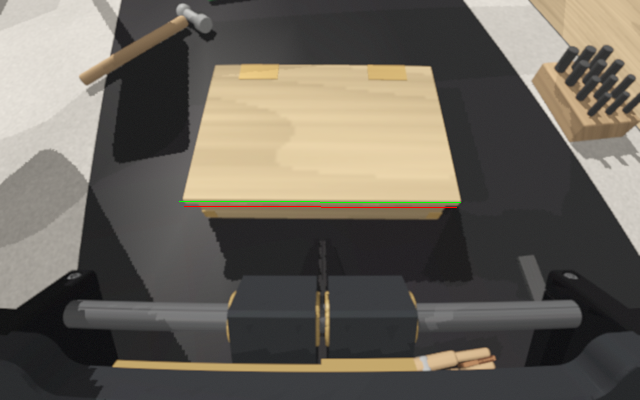

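The wrist view shows the lid with my computed lip line (rows 201–207) right on its front edge, and the shut finger blade ends near (322,241). I'll go down and slide the tip under the lip.

Call:
move_arm([
  [[0, 0, -2.8], [0, 0, 0], 0],
  [[0, 0, -2.8], [0, 0, 0], 0],
  [[0, 0, -2.8], [0, 0, 0], 0],
  [[0, 0, -2.7], [0, 0, 0], 0],
  [[0.5, 2.3, 0], [0, 0, 0], 0],
  [[0.5, 2.3, 0], [0, 0, 0], 0],
  [[0.45, 2.1, 0], [0, 0, 0], 0],
  [[0.13, 0.6, 0], [0, 0, 0], 0],
  [[0.13, 0.6, 0], [0, 0, 0], 0],
  [[0, 0, 0], [0, 0, 0], 0],
])

```text
t: 3.0
eef_pos: [520.8, -112.8, 44.0]
tcp_rot: [3.137, -0.784, 1.364]
ft_force: [-0.6, 0.2, 0.1]
opening: 0.006
grip_force: 0.0
```

Run:
```python
import numpy as np
r=176
ph=[-3.6]+[-2,0,3]+list(range(7,122,4))
P=[(-r*np.cos(np.radians(a)),r*np.sin(np.radians(a))) for a in ph]
p=np.zeros(3);c=np.zeros(3)
for k in range(1,len(ph)):
    d=np.array(P[k])-P[0]; t=np.array([.212*d[0],.977*d[0],d[1]])/10
    s=np.round(t-c,1);c=c+s; print(ph[k],s.tolist())
```

```text
-2 [-0.0, -0.0, 0.5]
0 [-0.0, -0.0, 0.6]
3 [-0.0, -0.0, 0.9]
7 [0.0, 0.1, 1.3]
11 [0.1, 0.2, 1.2]
15 [0.0, 0.3, 1.2]
19 [0.1, 0.3, 1.1]
23 [0.1, 0.4, 1.2]
27 [0.1, 0.5, 1.1]
31 [0.1, 0.6, 1.1]
35 [0.2, 0.7, 1.0]
39 [0.1, 0.7, 1.0]
43 [0.2, 0.8, 0.9]
47 [0.2, 0.8, 0.9]
51 [0.2, 0.9, 0.8]
55 [0.2, 1.0, 0.7]
59 [0.2, 1.0, 0.7]
63 [0.2, 1.1, 0.6]
67 [0.3, 1.0, 0.5]
71 [0.2, 1.2, 0.4]
75 [0.3, 1.1, 0.4]
79 [0.2, 1.2, 0.3]
83 [0.3, 1.2, 0.2]
87 [0.2, 1.2, 0.1]
91 [0.3, 1.2, 0.0]
95 [0.2, 1.2, -0.1]
99 [0.3, 1.2, -0.1]
103 [0.3, 1.1, -0.2]
107 [0.2, 1.2, -0.4]
111 [0.3, 1.1, -0.4]
115 [0.2, 1.1, -0.4]
119 [0.2, 1.1, -0.6]
```

Call:
move_arm([
  [[0, 0, 0.5], [0, 0, 0], 0],
  [[0, 0, 0.6], [0, 0, 0], 0],
  [[0, 0, 0.9], [0, 0, 0], 0],
  [[0, 0.1, 1.3], [0, 0, 0], 0],
  [[0.1, 0.2, 1.2], [0, 0, 0], 0],
  [[0, 0.3, 1.2], [0, 0, 0], 0],
])

```text
t: 3.6
eef_pos: [521.7, -107.1, 101.9]
tcp_rot: [3.137, -0.785, 1.362]
ft_force: [1.2, -0.5, -3.1]
opening: 0.002
grip_force: 1.3
```

Call:
move_arm([
  [[0.1, 0.3, 1.1], [0, 0, 0], 0],
  [[0.1, 0.4, 1.2], [0, 0, 0], 0],
  [[0.1, 0.5, 1.1], [0, 0, 0], 0],
  [[0.1, 0.6, 1.1], [0, 0, 0], 0],
  [[0.2, 0.7, 1.0], [0, 0, 0], 0],
  [[0.1, 0.7, 1.0], [0, 0, 0], 0],
  [[0.2, 0.8, 0.9], [0, 0, 0], 0],
  [[0.2, 0.8, 0.9], [0, 0, 0], 0],
])

```text
t: 4.4
eef_pos: [532.5, -58.2, 184.4]
tcp_rot: [3.139, -0.786, 1.362]
ft_force: [0.7, -0.4, -3.4]
opening: 0.004
grip_force: 1.3
```

Call:
move_arm([
  [[0.2, 0.9, 0.8], [0, 0, 0], 0],
  [[0.2, 1.0, 0.7], [0, 0, 0], 0],
  [[0.2, 1.0, 0.7], [0, 0, 0], 0],
  [[0.2, 1.1, 0.6], [0, 0, 0], 0],
  [[0.3, 1.0, 0.5], [0, 0, 0], 0],
  [[0.2, 1.2, 0.4], [0, 0, 0], 0],
  [[0.3, 1.1, 0.4], [0, 0, 0], 0],
  [[0.2, 1.2, 0.3], [0, 0, 0], 0],
])

```text
t: 5.2
eef_pos: [550.7, 27.0, 227.8]
tcp_rot: [3.139, -0.785, 1.362]
ft_force: [0.0, -2.2, -1.6]
opening: 0.003
grip_force: 0.8
```

Call:
move_arm([
  [[0.3, 1.2, 0.2], [0, 0, 0], 0],
  [[0.2, 1.2, 0.1], [0, 0, 0], 0],
  [[0.3, 1.2, 0], [0, 0, 0], 0],
  [[0.1, 0.6, 0], [0, 0, 0], 0],
  [[0.1, 0.6, -0.1], [0, 0, 0], 0],
  [[0.2, 0.6, 0], [0, 0, 0], 0],
  [[0.1, 0.6, -0.1], [0, 0, 0], 0],
])

```text
t: 5.9
eef_pos: [563.6, 86.3, 228.5]
tcp_rot: [3.139, -0.785, 1.361]
ft_force: [0.8, -0.5, 0.6]
opening: 0.006
grip_force: 0.5
```

Call:
move_arm([
  [[0.1, 0.6, -0.1], [0, 0, 0], 0],
  [[0.1, 0.6, -0.1], [0, 0, 0], 0],
  [[0.1, 0.4, -0.1], [0, 0, 0], 0],
  [[0, 0.3, -0.1], [0, 0, 0], 0],
])

```text
t: 6.3
eef_pos: [566.6, 105.4, 224.6]
tcp_rot: [3.138, -0.786, 1.362]
ft_force: [1.0, -0.5, 0.1]
opening: 0.002
grip_force: 0.4
```

Call:
move_arm([
  [[0.1, 0.3, -0.1], [0, 0, 0], 0],
  [[0.1, 0.3, -0.1], [0, 0, 0], 0],
  [[0, 0.3, -0.1], [0, 0, 0], 0],
  [[0.1, 0.2, -0.1], [0, 0, 0], 0],
])

```text
t: 6.7
eef_pos: [569.5, 116.2, 220.6]
tcp_rot: [3.138, -0.785, 1.362]
ft_force: [-0.2, -0.0, 0.7]
opening: 0.006
grip_force: 0.3
```

Call:
move_arm([
  [[0.1, 0.3, -0.1], [0, 0, 0], 0],
  [[0, 0.3, -0.1], [0, 0, 0], 0],
  [[0.1, 0.2, -0.1], [0, 0, 0], 0],
])

```text
t: 7.0
eef_pos: [571.7, 123.7, 217.7]
tcp_rot: [3.137, -0.785, 1.362]
ft_force: [-3.3, -5.7, 5.8]
opening: 0.005
grip_force: 4.3
```

Call:
move_arm([
  [[0, 0.2, -0.1], [0, 0, 0], 0],
  [[0.1, 0.2, -0.1], [0, 0, 0], 0],
  [[0, 0, 0], [0, 0, 0], 0],
])

```text
t: 7.3
eef_pos: [572.6, 128.0, 216.1]
tcp_rot: [3.138, -0.786, 1.362]
ft_force: [-3.3, -5.0, 6.7]
opening: 0.007
grip_force: 4.4
```

The force rose to about 9 N at about 113°, so that's the stop. I'll back off and look.

Call:
move_arm([
  [[0, 0, 0], [0, 0, 0], 0],
  [[-0.4, -2.0, 0.2], [0, 0, 0], 0],
  [[-1.0, -4.5, 0.5], [0, 0, 0], 0],
  [[-1.0, -4.5, 0.5], [0, 0, 0], 0],
  [[-1.0, -4.5, 0.5], [0, 0, 0], 0],
  [[0, -4.5, 0.5], [0, 0, 0], 0],
  [[0, 0, 0], [0, 0, 0], 0],
  [[0, 0, 0], [0, 0, 0], 0],
])

```text
t: 8.1
eef_pos: [538.6, -72.7, 237.4]
tcp_rot: [3.139, -0.786, 1.36]
ft_force: [0.4, -0.1, 0.5]
opening: 0.003
grip_force: 0.0
```

Run:
```python
from h import *
p,i=shot('wrist','w2.png')
```

```text
(no output)
```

View pics/w2.png

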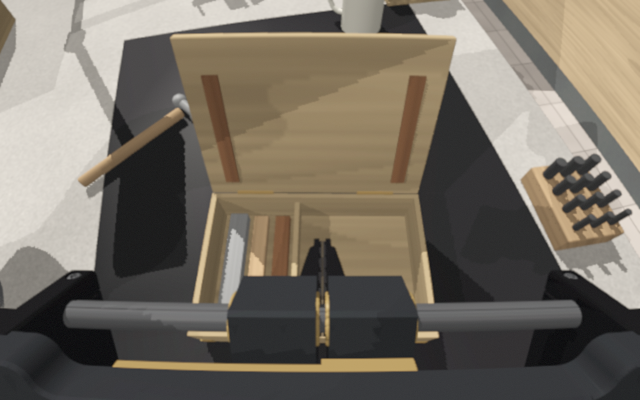

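The wrist view shows the lid standing open, its top edge running (173,36)–(455,36) and the hinge line at row ~193. The empty well is on the right and the sticks are on the left. I'll check the angle and the case position.

Run:
```python
from h import *
i=load('w2.png')
H=np.array([558.1,68.8]);h=np.array([.212,.977]);y=np.array([-.977,.212])
for th in(1.75,1.84,1.9,1.97,2.05):
    print(th,[np.round(proj(i,[*(H-h*185*np.cos(th)+y*s),62+185*np.sin(th)]),1) for s in(130,-130)])
print([np.round(proj(i,[*(H+y*s),62]),1) for s in(130,-130)])
O=H-85*h
print('inner rear floor corners',[np.round(proj(i,[*(O+h*79+y*s),10]),1) for s in(20,-124)])
print('divider top rear',[np.round(proj(i,[*(O+h*79+y*s),50]),1) for s in(20,26)])
```

```text
1.75 [array([152.6,  50.9]), array([464.6,  50.5])]
1.84 [array([159.3,  42.4]), array([458.9,  42.1])]
1.9 [array([163.8,  38.1]), array([455.1,  37.8])]
1.97 [array([169. ,  34.4]), array([450.6,  34. ])]
2.05 [array([174.9,  31.6]), array([445.6,  31.3])]
[array([210. , 193.2]), array([415.5, 193.3])]
inner rear floor corners [array([299.1, 215.5]), array([402.3, 215.4])]
divider top rear [array([297.2, 201.9]), array([292.5, 201.9])]
```

The lid is at about 1.95 rad, and the case moved only a few mm: the well is now about (596,−26). Next is the upper right clamp A, at (578,−269).

Call:
move_arm([
  [[0.4, -3.2, 0], [-7.33, 1.59, 0], 0],
  [[0.4, -3.3, 0], [-7.33, 1.59, 0], 0],
  [[0.6, -3.3, 0], [-7.33, 1.59, 0], 0],
  [[0.6, -3.3, 0], [-7.33, 1.59, 0], 0],
  [[0.6, -3.3, 0], [-7.33, 1.59, 0], 0],
  [[0.6, -3.2, 0], [-7.33, 1.59, 0], 0.3],
  [[0.8, 0, -1], [0, 0, -7.8], 0.6],
  [[0, 0, -1], [0, 0, -7.8], 0.6],
  [[0, 0, -1], [0, 0, -7.8], 0.6],
  [[0, 0, -1], [0, 0, -7.8], 0.6],
])

```text
t: 9.15
eef_pos: [578.9, -265.9, 197.0]
tcp_rot: [-3.141, -0.0, 0.813]
ft_force: [0.9, 0.1, -0.7]
opening: 0.371
grip_force: 0.0
```

Call:
move_arm([
  [[0, 0, -1], [0, 0, -7.8], 0.6],
  [[0, 0, -1], [0, 0, -7.8], 0.6],
  [[0, 0, -1], [0, 0, -7.8], 0.6],
  [[0, 0, -1], [0, 0, -7.8], 0.6],
  [[0, 0, -1], [0, 0, -7.8], 0.6],
  [[0, 0, -1], [0, 0, -7.8], 0.6],
  [[0, 0, 0], [0, 0, 0], 0.6],
  [[0, 0, 0], [0, 0, 0], 0.6],
])

```text
t: 9.95
eef_pos: [578.9, -266.8, 137.8]
tcp_rot: [-3.141, 0.0, 0.005]
ft_force: [-0.1, -0.9, 0.9]
opening: 0.598
grip_force: 0.0
```

Run:
```python
from h import *
s=state();print(s['eef_pos'],s['tcp_rot'],s['joints'],s['t'])
p,i=shot('wrist','w3.png')
print(proj(i,s['eef_pos']),proj(i,[578,-269,24]))
```

```text
[ 578.85880284 -266.8182984   137.76137908] [-3.14129326e+00  1.74534268e-04  4.53276283e-03] [-5.35559704e-01  5.88480472e-01  1.60646142e+00  2.05790520e-04
  9.46954411e-01  1.03058365e+00] 9.95
(np.float64(321.94533051295093), np.float64(257.2381065607927)) (np.float64(324.27653897420436), np.float64(201.75915512818963))
```

View pics/w3.png

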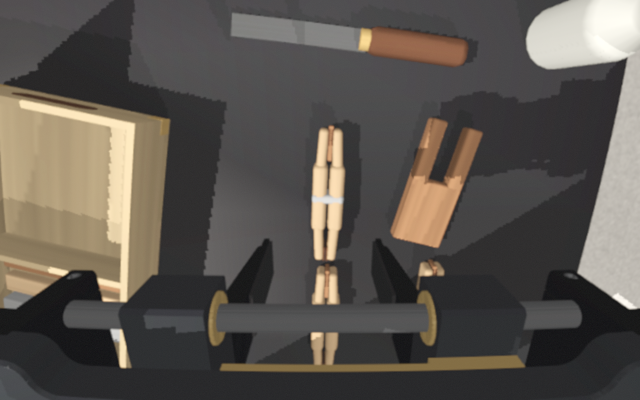

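The wrist view confirms tan clamp A, its band at (327,200) between the open fingers and clear of the pin at (430,200). I'll descend and grip.

Call:
move_arm([
  [[0, -0.3, -3.0], [0, 0, -2], 0.6],
  [[0, 0, -3.0], [0, 0, 0], 0.6],
  [[0, 0, -3.0], [0, 0, 0], 0.6],
  [[0, 0, -2.5], [0, 0, 0], 0.6],
  [[0, 0, -1.5], [0, 0, 0], 0.6],
  [[0, 0, -0.4], [0, 0, 0], 0.6],
  [[0, 0, 0], [0, 0, 0], 0.4],
  [[0, 0, 0], [0, 0, 0], 0],
  [[0, 0, 0], [0, 0, 0], 0],
  [[0, 0, 0], [0, 0, 0], 0],
])

```text
t: 11.0
eef_pos: [578.9, -271.2, 4.6]
tcp_rot: [3.141, -0.001, -0.036]
ft_force: [-0.2, -0.6, -0.0]
opening: 0.325
grip_force: 0.0
```

Call:
move_arm([
  [[0, 0, 0], [0, 0, 0], 0],
  [[0, 0, 0], [0, 0, 0], 0],
  [[0, 0, 1.5], [0, 0, 0], 0],
])

```text
t: 11.3
eef_pos: [577.8, -270.6, 17.8]
tcp_rot: [-3.14, 0.002, -0.036]
ft_force: [0.3, 0.1, -0.8]
opening: 0.291
grip_force: 30.0
```

Call:
move_arm([
  [[0, 0, 4.0], [0, 0, 0], 0],
  [[0, 0, 4.0], [0, 0, 0], 0],
  [[0, 0, 2.5], [0, 0, 0], 0],
  [[0.4, 2.0, 0], [0, 0, 8], 0],
  [[0.4, 2.0, 0], [0, 0, 8], 0],
  [[0.4, 2.0, 0], [0, 0, 8], 0],
  [[0.4, 2.0, 0], [0, 0, 8], 0],
  [[0.4, 2.0, 0], [0, 0, 8], 0],
  [[0.5, 2.4, 0], [0, 0, 8], 0],
  [[0.5, 2.4, 0], [0, 0, 8], 0],
])

```text
t: 12.3
eef_pos: [608.6, -122.2, 124.6]
tcp_rot: [3.141, -0.0, 0.947]
ft_force: [0.8, -0.2, -0.1]
opening: 0.289
grip_force: 30.0
```

Call:
move_arm([
  [[0.5, 3.0, 0], [0, 0, 8], 0],
  [[0.6, 3.0, 0], [0, 0, 8], 0],
  [[0.6, 3.0, 0], [0, 0, 8], 0],
  [[0, 0, 0], [0, 0, 0], 0],
  [[0, 0, 0], [0, 0, 0], 0],
])

```text
t: 12.8
eef_pos: [625.5, -32.7, 124.4]
tcp_rot: [3.141, 0.0, 1.36]
ft_force: [-0.4, -1.0, -0.9]
opening: 0.29
grip_force: 30.0
```

Run:
```python
from h import *
s=state();print(s['eef_pos'],s['tcp_rot'],s['opening'],s['t'])
p,i=shot('wrist','w4.png')
O=np.array([596,-26.]);h=np.array([.212,.977]);y=np.array([-.977,.212])
q=p.copy()
for z,c in((10,(0,0,255)),):
    P=[proj(i,[*(O+h*a+y*b),z]) for a,b in((79,72),(79,-72),(-79,-72),(-79,72))]
    cv2.polylines(q,[np.int32(np.round(P))],True,c,1); print(P)
cv2.imwrite('pics/w4a.png',q)
```

```text
[625.53170657 -32.6811625  124.35150153] [3.14101347e+00 1.18776441e-04 1.35986501e+00] 0.2901602461146406 12.8
[(np.float64(201.64266126083146), np.float64(110.8642554079926)), (np.float64(371.27443104832076), np.float64(110.45831699981699)), (np.float64(363.8774013896182), np.float64(276.75159667924044)), (np.float64(218.6417311666676), np.float64(276.2181499852153))]
```

View pics/w4a.png

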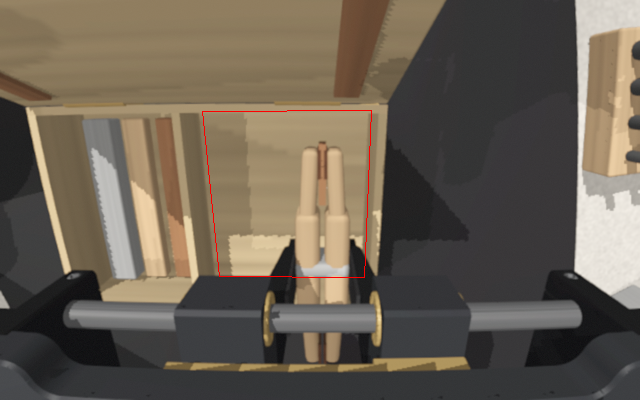

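The overlay matches the well floor (columns 202–371 along the rear), and the clamp hangs over the right half as meant. I'll lower it.

Call:
move_arm([
  [[0, 0, -3.0], [0, 0, 0], 0],
  [[0, 0, -3.0], [0, 0, 0], 0],
  [[0, 0, -2.5], [0, 0, 0], 0],
  [[0, 0, -1.5], [0, 0, 0], 0],
  [[0, 0, -0.5], [0, 0, 0], 0],
  [[0, 0, -0.3], [0, 0, 0], 0],
  [[0, 0, -0.1], [0, 0, 0], 0],
  [[0, 0, 0], [0, 0, 0], 0],
])

```text
t: 13.65
eef_pos: [626.0, -33.1, 15.5]
tcp_rot: [3.14, -0.0, 1.36]
ft_force: [-0.3, 0.1, -0.6]
opening: 0.291
grip_force: 30.0
```

Call:
move_arm([
  [[0, 0, -0.1], [0, 0, 0], 0],
  [[0, 0, 0], [0, 0, 0], 0.45],
  [[0, 0, 0], [0, 0, 0], 0.45],
  [[0, 0, 0], [0, 0, 0], 0.45],
  [[0, 0, 2.0], [0, 0, 0], 0.45],
  [[0, 0, 4.0], [0, 0, 0], 0.45],
  [[0, 0, 4.0], [0, 0, 0], 0.45],
  [[0, 0, 2.0], [0, 0, 0], 0.45],
])

```text
t: 14.45
eef_pos: [626.4, -33.1, 137.1]
tcp_rot: [3.138, -0.0, 1.36]
ft_force: [0.4, -0.3, -0.9]
opening: 0.451
grip_force: 0.0
```

Call:
move_arm([
  [[-1.86, -2.36, 0], [0, 0, -7.9], 0.6],
  [[-1.86, -2.36, 0], [0, 0, -7.9], 0.6],
  [[-1.86, -2.36, 0], [0, 0, -7.9], 0.6],
  [[-1.86, -2.36, 0], [0, 0, -7.9], 0.6],
  [[-1.86, -2.36, 0], [0, 0, -7.9], 0.6],
  [[-1.86, -2.36, 0], [0, 0, -7.9], 0.6],
  [[-1.86, -2.36, 0], [0, 0, -7.9], 0.6],
  [[-1.86, -2.36, 0], [0, 0, -7.9], 0.6],
  [[-1.86, -2.36, 0], [0, 0, -7.9], 0.6],
  [[-1.86, -2.36, 0], [0, 0, -7.9], 0.6],
])

```text
t: 15.45
eef_pos: [438.7, -269.9, 133.8]
tcp_rot: [3.141, -0.0, -0.024]
ft_force: [-0.7, 0.3, 0.0]
opening: 0.601
grip_force: 0.0
```

Call:
move_arm([
  [[0, 0, 0], [0, 0, 0], 0.6],
  [[0, 0, 0], [0, 0, 0], 0.6],
])

```text
t: 15.65
eef_pos: [439.4, -269.3, 133.8]
tcp_rot: [3.141, -0.0, -0.018]
ft_force: [1.0, 0.9, -0.3]
opening: 0.599
grip_force: 0.0
```

Run:
```python
from h import *
s=state();print(s['eef_pos'],s['tcp_rot'],s['joints'],s['t'])
p,i=shot('wrist','w5.png'); t,j=shot('top','top5.png')
print(proj(i,[439.6,-269,24]))
t=cv2.resize(t[90:290,180:480],(640,427),interpolation=cv2.INTER_CUBIC)[:180]
cv2.imwrite('pics/w5a.png',np.vstack([p,t]))
```

```text
[ 439.37870944 -269.34149617  133.77839048] [ 3.14147323e+00 -1.76031861e-04 -1.83543495e-02] [-6.78156837e-01  4.42450030e-01  1.91471660e+00  1.91770343e-05
  7.84213735e-01  9.10980275e-01] 15.65
(np.float64(321.4756732611484), np.float64(201.95787664528126))
```

View pics/w5a.png

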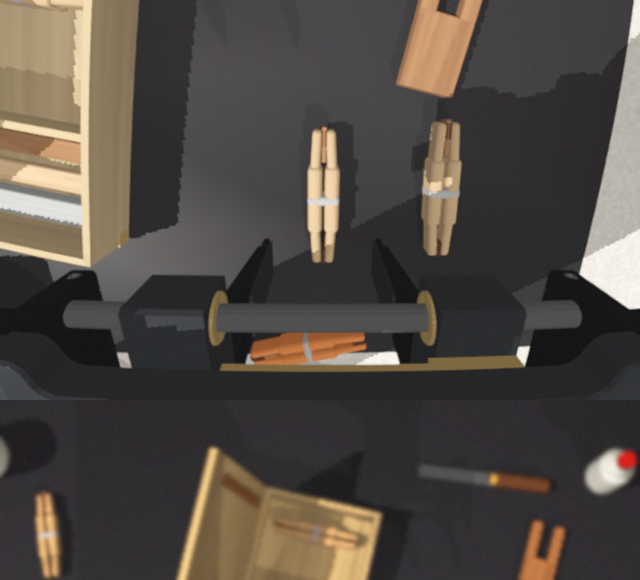

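Clamp B has its band at (323,201), centred under the fingers, with clamp C separate at (441,192). The top inset shows clamp A lying in the well. I'll descend and grip.

Call:
move_arm([
  [[0, -0.1, -3.0], [0, 0, 0], 0.6],
  [[0, 0, -3.0], [0, 0, 0], 0.6],
  [[0, 0, -3.0], [0, 0, 0], 0.6],
  [[0, 0, -2.2], [0, 0, 0], 0.6],
  [[0, 0, -1.4], [0, 0, 0], 0.6],
  [[0, 0, -0.3], [0, 0, 0], 0.6],
  [[0, 0, 0], [0, 0, 0], 0.4],
  [[0, 0, 0], [0, 0, 0], 0],
  [[0, 0, 0], [0, 0, 0], 0],
  [[0, 0, 0], [0, 0, 0], 0],
])

```text
t: 16.75
eef_pos: [439.9, -270.2, 5.4]
tcp_rot: [3.141, -0.001, -0.018]
ft_force: [0.2, -0.4, 0.6]
opening: 0.32
grip_force: 0.0
```

Call:
move_arm([
  [[0, 0, 0], [0, 0, 0], 0],
  [[0, 0, 0], [0, 0, 0], 0],
  [[0, 0, 1.5], [0, 0, 0], 0],
  [[0, 0, 4.0], [0, 0, 0], 0],
  [[0, 0, 4.0], [0, 0, 0], 0],
  [[0, 0, 2.5], [0, 0, 0], 0],
  [[0, 0, 0], [0, 0, 0], 0],
])

```text
t: 17.45
eef_pos: [440.6, -270.8, 127.8]
tcp_rot: [3.138, -0.005, -0.018]
ft_force: [0.3, -0.1, -0.8]
opening: 0.291
grip_force: 30.0
```

Call:
move_arm([
  [[1.26, 2.51, 0], [0, 0, 7.9], 0],
  [[1.26, 2.51, 0], [0, 0, 7.9], 0],
  [[1.26, 2.51, 0], [0, 0, 7.9], 0],
  [[1.26, 2.51, 0], [0, 0, 7.9], 0],
  [[1.26, 2.51, 0], [0, 0, 7.9], 0],
  [[1.26, 2.51, 0], [0, 0, 7.9], 0],
  [[1.26, 2.51, 0], [0, 0, 7.9], 0],
  [[1.26, 2.51, 0], [0, 0, 7.9], 0],
  [[1.26, 2.51, 0], [0, 0, 7.9], 0],
  [[1.26, 2.51, 0], [0, 0, 7.9], 0],
])

```text
t: 18.45
eef_pos: [565.4, -17.9, 123.3]
tcp_rot: [-3.14, 0.0, 1.366]
ft_force: [0.8, 0.1, -0.8]
opening: 0.293
grip_force: 30.0
```

Call:
move_arm([
  [[0, 0, 0], [0, 0, 0], 0],
  [[0, 0, 0], [0, 0, 0], 0],
])

```text
t: 18.65
eef_pos: [565.0, -18.7, 123.5]
tcp_rot: [-3.14, 0.0, 1.36]
ft_force: [-0.7, -0.2, -0.9]
opening: 0.291
grip_force: 30.0
```

Call:
move_arm([
  [[0.1, 0, -3.0], [0, 0, 0], 0],
  [[0, 0, -3.0], [0, 0, 0], 0],
  [[0, 0, -2.5], [0, 0, 0], 0],
  [[0, 0, -1.4], [0, 0, 0], 0],
  [[0, 0, -0.5], [0, 0, 0], 0],
  [[0, 0, -0.3], [0, 0, 0], 0],
  [[0, 0, 0], [0, 0, 0], 0],
  [[0, 0, 0], [0, 0, 0], 0],
])

```text
t: 19.45
eef_pos: [567.0, -19.1, 18.5]
tcp_rot: [3.14, -0.0, 1.36]
ft_force: [-0.0, 0.5, -0.2]
opening: 0.292
grip_force: 30.0
```

Call:
move_arm([
  [[0, 0, -0.2], [0, 0, 0], 0],
  [[0, 0, 0], [0, 0, 0], 0],
  [[0, 0, 0], [0, 0, 0], 0.45],
  [[0, 0, 0], [0, 0, 0], 0.45],
  [[0, 0, 0], [0, 0, 0], 0.45],
  [[0, 0, 2.0], [0, 0, 0], 0.45],
  [[0, 0, 4.0], [0, 0, 0], 0.45],
  [[0, 0, 4.0], [0, 0, 0], 0.45],
  [[0, 0, 2.0], [0, 0, 0], 0.45],
  [[0, -3, 2.0], [0, 0, 0], 0.45],
])

```text
t: 20.45
eef_pos: [566.6, -47.3, 157.3]
tcp_rot: [3.14, -0.0, 1.363]
ft_force: [-0.5, 0.2, 0.6]
opening: 0.456
grip_force: 0.0
```

Call:
move_arm([
  [[-1, -4, 2.0], [0, 0, 0], 0.45],
  [[-1, -4, 2.0], [0, 0, 0], 0.45],
  [[-1, -4, 2.0], [0, 0, 0], 0.45],
  [[-1, -4, 2.0], [0, 0, 0], 0.45],
  [[-1, -4, 1.0], [0, 0, 0], 0.45],
  [[0, 0, 0], [0, 0, 0], 0.45],
  [[0, 0, 0], [0, 0, 0], 0.45],
])

```text
t: 21.15
eef_pos: [516.1, -249.5, 245.6]
tcp_rot: [3.142, -0.0, 1.358]
ft_force: [-0.3, -0.1, -0.4]
opening: 0.45
grip_force: 0.0
```

Run:
```python
from h import *
p,i=shot('wrist','w6.png'); t,j=shot('top','top6.png')
t=cv2.resize(t[110:280,180:480],(640,363),interpolation=cv2.INTER_CUBIC)
cv2.imwrite('pics/w6a.png',np.vstack([p[:230],t]))
```

```text
(no output)
```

View pics/w6a.png

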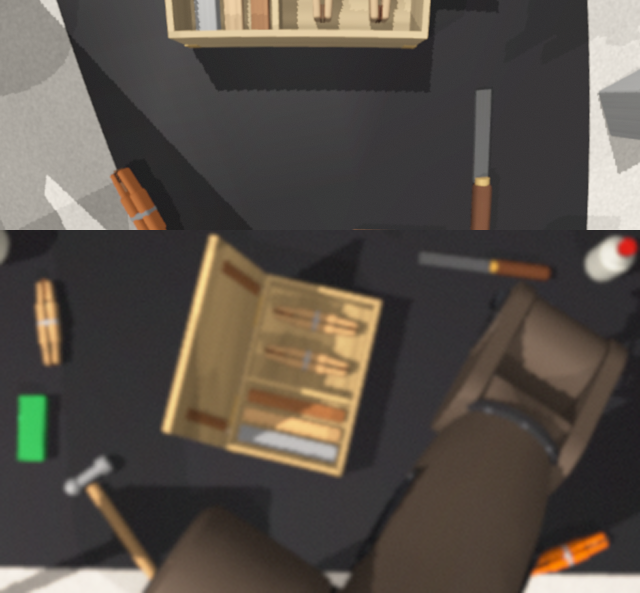

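Both clamps lie flat in the well, at (318,321) and (308,361) in the inset. The lid is still open, and the hammer, wax block, file and clamp D look unmoved. I'll hand in.

```bash
python3 -c "
from cell import env
print(env.job_done())"
```

```text
the job is handed in; nothing more can be done
None
```

I handed the job in at about 21 s: the lid is open on its stop at about 1.95 rad, two clamps lie flat in the empty compartment, and I touched no other clamp or bystander; the judge returned no verdict.

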